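# Index the relay-test turntable to the next board

## Task

The disc of the relay-test index table is locked by a spring plunger, the round black cap near the disc's edge. Press the cap down gently with the fingertips and, keeping it down, turn the disc counterclockwise (seen from above) to the very next notch of the rim, 60 degrees on, then let go so that the plunger springs fully up and locks there, bringing the next relay board under the test probe. Only press and push: do not pinch or lift anything, keep the relay boards in their nests, and leave everything else on the bench where it is.

Things in the scene. Friction and masses are not known exactly. Their poses are not given: they have to be found in the camera images.
- index_base: Fixed grey base of a hand index table, 272 mm across, 57 mm high; origin at the centre of its underside on the turning axis, z up, x towards the notch where the plunger sits at the start. Its rim has inward steel teeth (inner radius 108 mm, 44 to 55 mm above the bench) and between them six notches, each about 16 mm wide, every 60 degrees.
- probe (a point): Top of the fixed test probe at the base's -x side, 80 mm above the bench: a post reaching 172 mm from the axis, with an arm that reaches in over the disc to 55 mm from the axis.
- turntable (a joint): Angle of the aluminium disc (208 mm across, top face 26 mm above the bench) about the base's z axis, rad, counterclockwise from above positive. 0 = plunger in the middle of its first notch, pi/3 = in the next one. Play in a notch about 0.03 rad either way. With the plunger down it turns with light friction (about 0.2 N at the cap).
- plunger (a joint): How far the spring plunger is pressed down, m: 0 = up (locked), 0.015 = at its stop. Its steel key clears the teeth's underside from 0.008 on; keep 0.009 to 0.014 while turning. Let go between notches it stays under the teeth at about 0.008 and springs up on reaching a notch. It takes about 3 N to start, 7 N at the stop.
- cap_top (a point): Centre of the flat top face of the plunger's round black cap, 36 mm across, 10 mm thick, 95 mm from the turning axis, 85 mm above the bench when up. It travels with the disc, carried by friction under the pressing fingertips (it may lag them by a few mm). All within 90 mm of its path is under 60 mm high.
- next_notch (a point): The next notch of the rim: middle of the gap between the teeth, 119 mm from the axis, at the height of the teeth's top (55 mm), 60 degrees counterclockwise from the first notch. Fixed to the base.
- board_a_mid (a point): Middle of a loose green relay board (22 x 30 mm, 19 mm high overall; this point is 8 mm above its underside) lying in a low-edged nest of the disc, 55 mm from the axis.
- board_a_nest (a point): Middle of that board's nest floor on the disc; it turns with the disc.
- board_b_mid (a point): Middle of a loose green relay board (22 x 30 mm, 19 mm high overall; this point is 8 mm above its underside) lying in a low-edged nest of the disc, 55 mm from the axis.
- board_b_nest (a point): Middle of that board's nest floor on the disc; it turns with the disc.
- board_c_mid (a point): Middle of a loose green relay board (22 x 30 mm, 19 mm high overall; this point is 8 mm above its underside) lying in a low-edged nest of the disc, 55 mm from the axis.
- board_c_nest (a point): Middle of that board's nest floor on the disc; it turns with the disc.
- board_d_mid (a point): Middle of a loose green relay board (22 x 30 mm, 19 mm high overall; this point is 8 mm above its underside) lying in a low-edged nest of the disc, 55 mm from the axis.
- board_d_nest (a point): Middle of that board's nest floor on the disc; it turns with the disc.
- reel: Bystander on the bench: a grey reel of solder, 56 mm across, 46 mm high. Origin on its underside. Leave alone.
- flux_jar: Bystander on the bench: a small closed jar, 40 mm across, 45 mm high. Origin on its underside. Leave alone.
- driver: Bystander on the bench: a screwdriver, 160 mm long, lying. Origin on its underside. Leave alone.
- mug: Bystander on the bench: a white mug, 80 mm across, 90 mm high. Origin on its underside. Leave alone.
- multimeter: Bystander on the bench: a black hand multimeter, 150 x 78 x 40 mm, lying. Origin on its underside. Leave alone.

How it is judged:
By the outcome, as a careful person would: the job done as asked, in the order asked, and still so for the second after the job is handed in, with the robot touching nothing.
It also fails if it takes over 40 s, if anything falls off the work surface, if the arm or the gripper's body presses on something with over 40 N, if the wrist force passes 120 N, or if a joint passes its speed limit or range.

## Robot

A 6-joint arm with a two-finger parallel gripper is mounted at the origin on the work surface. World frame = base frame: x ahead of the robot, y to its left, z up, the work surface at z = 0. Lengths are in m, angles in rad, forces in N, time in s.
With the tool pointing down it reaches from about 0.275 to 0.825 m from the base axis. Payload 4.9 kg.
Tool frame: the origin (TCP) lies midway between the tips of the shut fingers; the grasp point (between the pads) lies 19 mm behind it (grip_point_offset is the distance from the TCP to the grasp point, in m); z points along the fingers, y is the line along which they close (so a half turn about z gives the same grasp; the last joint's range is limited). The gripper opens to 85 mm and grips with 20 to 120 N. Pads are 22 mm wide; open, the fingers measure 114 mm over their backs; the gripper's body (76 mm by 85 mm) begins 54 mm behind the grasp point. The pads swing forward as they close: fully open they stand 13 mm farther back than shut.
Start: joints at [-1.481, 0.326, -0.193, 1.052, 0, 1.437], TCP at [0.122, -0.536, 0.231] pointing down, gripper open.
Joint ranges: [-2.65, 2.65], [-0.97, 1.79], [-1.3, 1.35], [-1.93, 2.1], [-1.47, 1.37], [-3.14, 3.14]. Speed limits (rad/s): [2.57, 2.57, 3.14, 3.14, 3.14, 3.14].

## Interface

Orientations are given as a rotation vector (axis times angle).
In Python, from cell import * gives the robot as it stands. Calls block until the motion is done:
- movep(position, orientation): joint-space move of the TCP to a pose.
- move_l(position, velocity=0.15, rot=None, until_force=None): straight line of the TCP; rot=None keeps the orientation; velocity is the mean speed in m/s. With until_force (N) it stops when the force on the tool has changed by that much, and returns True; else False.
- set_joints(angles): joint-space move.
- let_go() and grab(newtons=None): open the fingers fully, or close them until they stop; newtons is the grip in N (None keeps the last).
- sleep(seconds).
- ik(position, orientation): joint angles nearest the present ones, or None.
- get_state(): the state.
- grab_frame(name): name is "scene" or "top"; returns a dict with "img" (400x640x3 uint8, red, green, blue), "fx", "fy", "cx", "cy" (pixels), "cam_to_world" (4x4, takes a point from camera to world coordinates). Camera axes: x right, y down, z forward; pixel columns grow to the right and rows downward; lengths in m; the calibration is good to about 2 mm. A picture is of the moment at which its call begins. There is no depth.
A pose or a line that the arm cannot do raises MotionError and nothing moves.
- sign_off(): hands the job in; it is judged then, once.
Trained networks look in the newest picture that a camera, given by its name, has taken for a name from the list of things; names that differ only in an ending like _2 or _b are one class to them, and where a whole thing is asked for, a point or a joint stands for the part that bears it (a point fixed in the world has none). Each returns a list of dicts, best first, with "score" (0 to 1); they miss things now and then, are a little off and sometimes report something else, mostly with a low value. They report only what shows in the picture. A call takes as long as a camera call.
- spot_in(camera, name): "centre" ([column, row] in pixels, amid what is visible of it).
- silhouettes(camera, name): "mask" (400x640 bool, what is visible of it) and "centre" ([column, row] in pixels, amid what is visible of it).
- tip_of(camera, name): "centre" ([column, row] in pixels: a listed point, or the origin of a listed thing).
The state is a dict: "clock": time; "q": joint angles; "joint_velocities": joint speeds; "tau": joint torques, N m; "position": TCP position; "eef_rot": TCP orientation; "contact_force": force on the tool from outside, world axes, zero at the start; "wrist_torque": the same for the moment, N m; "finger_gap": opening from 0.0 (shut) to 1.0 (fully open); "grasp_force": force on a finger pad.
Only numpy, scipy, OpenCV 4.12 (cv2) and the standard library are available. Lean on these libraries where they do the work, as an engineer would, in place of code of your own. Each camera call takes 0.05 s, during which the arm holds its last target. There are 200 camera calls.

## Working session

There is one attempt and no reset: what is moved stays moved. The work goes in short steps, each a Python script; the robot and the scene stay as the last script left them, time stands still between calls to the robot, and variables do not carry over. Pictures are saved under pics/ and viewed, at most 10 in all, crops included, and the job is handed in when it is done.

```bash
mkdir -p pics; cat > h.py <<'E'
from cell import *
import numpy as np, cv2
def ray(f,px):
    T=np.array(f["cam_to_world"]); d=T[:3,:3]@np.array([(px[0]-f["cx"])/f["fx"],(px[1]-f["cy"])/f["fy"],1]); return T[:3,3],d
def at_z(f,px,z):
    o,d=ray(f,px); return o+d*(z-o[2])/d[2]
def proj(f,p):
    T=np.linalg.inv(np.array(f["cam_to_world"])); c=T[:3,:3]@np.array(p)+T[:3,3]; return [f["fx"]*c[0]/c[2]+f["cx"],f["fy"]*c[1]/c[2]+f["cy"]]
def save(f,n): cv2.imwrite("pics/"+n+".png",f["img"][:,:,::-1])
Z=dict(index_base=0,probe=.08,cap_top=.085,next_notch=.055)
E
python3 - <<'E'
from h import *
np.set_printoptions(precision=4,suppress=True)
for c in ("top","scene"):
    f=grab_frame(c); save(f,c+"0"); print(c,np.array(f["cam_to_world"])[:3,3])
    for n,z in Z.items():
        for d in tip_of(c,n)[:3]: print(n,round(d["score"],2),np.array(d["centre"]),at_z(f,d["centre"],z))
print(get_state())
E
```

```text
top [0.4077 0.0184 1.5185]
index_base 0.66 [300.4 211.8] [0.5758 0.1121 0.    ]
probe 0.72 [254.3 225.3] [0.528  0.2465 0.08  ]
cap_top 0.62 [330.4 191.5] [0.627  0.0156 0.085 ]
next_notch 0.66 [302.4 166.6] [0.7113 0.1016 0.055 ]
scene [1.2291 0.4332 0.8598]
index_base 0.91 [359.4 228.3] [0.5862 0.1112 0.    ]
probe 0.73 [378.5 219.9] [0.5944 0.1685 0.08  ]
probe 0.67 [418.7 216.6] [0.5272 0.251  0.08  ]
probe 0.35 [352.8 209.5] [0.5993 0.0938 0.08  ]
cap_top 0.45 [326.9 204.6] [0.6258 0.0286 0.085 ]
next_notch 0.94 [329.4 241. ] [0.7057 0.0886 0.055 ]
{'clock': 0.5, 'q': array([-1.4812,  0.3263, -0.1926,  1.052 ,  0.    ,  1.4366]), 'joint_velocities': array([ 0.0023, -0.001 ,  0.0007,  0.0006, -0.0003, -0.0002]), 'tau': array([ -0.0009, -44.2964,  26.2539,   0.0028,  -0.0001,  -0.    ]), 'position': array([ 0.1221, -0.5363,  0.2312]), 'eef_rot': array([-3.1219, -0.3508, -0.    ]), 'contact_force': array([-0.6285,  0.4491,  0.3166]), 'wrist_torque': array([-0.0061,  0.0575,  0.009 ]), 'grasp_force': 0.0, 'finger_gap': 0.9966963544666348}
```

```bash
python3 - <<'E'
import cv2,numpy as np
a=cv2.imread("pics/top0.png")[130:290,210:410]; b=cv2.imread("pics/scene0.png")[150:310,270:470]
cv2.imwrite("pics/t0.png",cv2.resize(a,(800,600)[:1]+(640,),interpolation=2)[:600]); 
cv2.imwrite("pics/c0.png",np.hstack([cv2.resize(x,(400,320),interpolation=2) for x in(a,b)]))
E
```

```text
(no output)
```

View pics/t0.png

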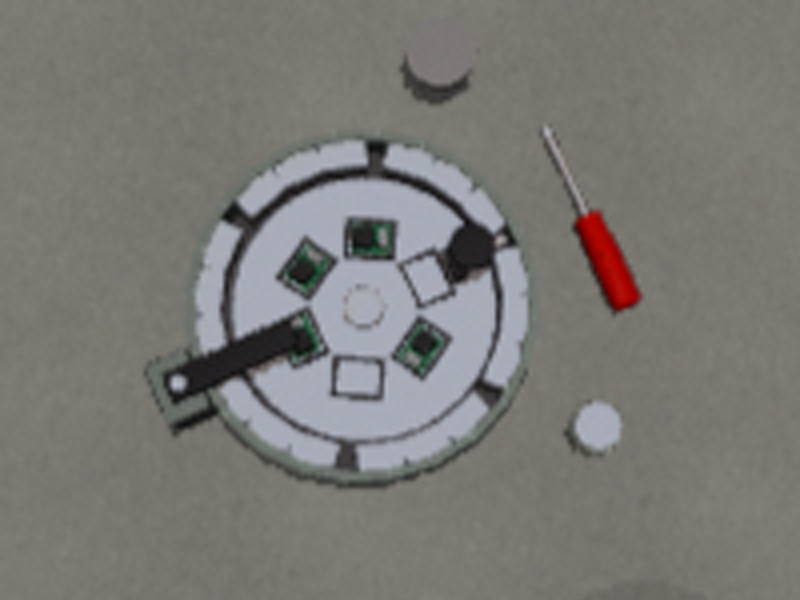

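View pics/scene0.png

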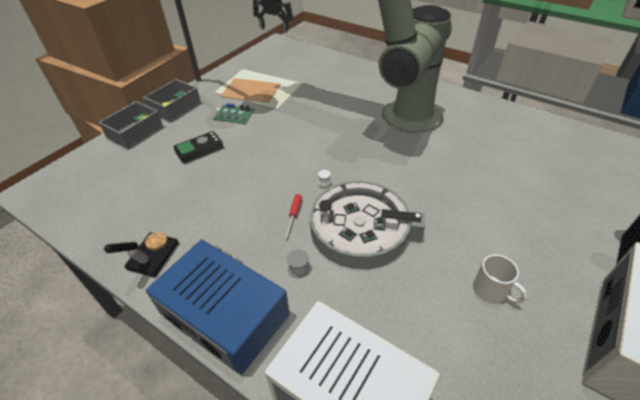

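```bash
python3 - <<'E'
from h import *
from scipy.optimize import least_squares
np.set_printoptions(precision=4,suppress=True)
f=grab_frame("top"); s=grab_frame("scene")
m=silhouettes("top","cap_top"); print([ (d["score"],d["centre"],d["mask"].sum()) for d in m[:2]])
m=silhouettes("scene","cap_top"); print([ (d["score"],d["centre"],d["mask"].sum()) for d in m[:2]])
C=lambda u,v:(210+u/4-.4,130+v/4-.4)
P=lambda x,r,a,z:[x[0]+r*np.cos(x[2]+a),x[1]+r*np.sin(x[2]+a),z]
k=np.pi/3
obs=[(f,119,1,.055,C(376,155)),(f,119,2,.055,C(237,215)),(f,119,4,.055,C(345,458)),(f,119,5,.055,C(485,393)),(f,95,0,.085,C(471,247)),(f,0,0,.026,C(363,306)),(f,172,3,.08,C(178,383)),(s,95,0,.085,(325.5,206))]
r=lambda x:np.concatenate([np.subtract(proj(c,P(x,R/1000,a*k,z)),p) for c,R,a,z,p in obs])
q=least_squares(r,[.585,.11,-1.2],loss="soft_l1"); x=q.x
print(x,r(x).reshape(-1,2)); print("cap",P(x,.095,0,.085),"next",P(x,.095,k,.085))
R=.095
np.save("pose.npy",x)
from scipy.spatial.transform import Rotation as Ro
for a in (0,k/2,k*1.1):
  for yaw in np.arange(0,3.14,.4):
    rv=(Ro.from_euler("z",x[2]+a+yaw)*Ro.from_euler("x",np.pi)).as_rotvec()
    j=ik(P(x,R,a,.12),rv); print(round(a,2),round(yaw,1),j)
E
```

```text
[(0.66, [329.8, 190.2], np.int64(103))]
[(0.54, [197.0, 148.5], np.int64(933)), (0.49, [323.9, 205.6], np.int64(145))]
[ 0.59    0.1108 -1.159 ] [[ 0.118  -0.8174]
 [-0.1574 -0.2421]
 [-0.2808 -0.3353]
 [ 0.2194 -0.1747]
 [ 0.3365 -0.1651]
 [-0.075   0.2841]
 [-7.0986  2.2973]
 [-0.5588 -1.6043]]
cap [np.float64(0.6280488158870776), np.float64(0.023766261553527637), 0.085] next [np.float64(0.6844336961261948), np.float64(0.10022373522628521), 0.085]
0 0.0 [-0.0796  0.5566 -0.1277  0.8865  0.     -2.0621]
0 0.4 [-0.0796  0.5566 -0.1277  0.8865  0.     -2.4621]
0 0.8 [-0.0796  0.5566 -0.1277  0.8865  0.     -2.8621]
0 1.2 [-0.0796  0.5566 -0.1277  0.8865  0.      3.0211]
0 1.6 [-0.0796  0.5566 -0.1277  0.8865 -0.      2.6211]
0 2.0 [-0.0796  0.5566 -0.1277  0.8865  0.      2.2211]
0 2.4 [-0.0796  0.5566 -0.1277  0.8865  0.      1.8211]
0 2.8 [-0.0796  0.5566 -0.1277  0.8865  0.      1.4211]
0.52 0.0 [-0.0288  0.6268 -0.0013  0.9427  0.     -2.5349]
0.52 0.4 [-0.0288  0.6268 -0.0013  0.9427  0.     -2.9349]
0.52 0.8 [-0.0288  0.6268 -0.0013  0.9427  0.      2.9482]
0.52 1.2 [-0.0288  0.6268 -0.0013  0.9427  0.      2.5482]
0.52 1.6 [-0.0288  0.6268 -0.0013  0.9427  0.      2.1482]
0.52 2.0 [-0.0288  0.6268 -0.0013  0.9427  0.      1.7482]
0.52 2.4 [-0.0288  0.6268 -0.0013  0.9427  0.      1.3482]
0.52 2.8 [-0.0288  0.6268 -0.0013  0.9427  0.      0.9482]
1.15 0.0 [ 0.0532  0.6724  0.083   0.9814  0.     -3.0813]
1.15 0.4 [0.0532 0.6724 0.083  0.9814 0.     2.8019]
1.15 0.8 [0.0532 0.6724 0.083  0.9814 0.     2.4019]
1.15 1.2 [0.0532 0.6724 0.083  0.9814 0.     2.0019]
1.15 1.6 [0.0532 0.6724 0.083  0.9814 0.     1.6019]
1.15 2.0 [0.0532 0.6724 0.083  0.9814 0.     1.2019]
1.15 2.4 [0.0532 0.6724 0.083  0.9814 0.     0.8019]
1.15 2.8 [0.0532 0.6724 0.083  0.9814 0.     0.4019]
```

```bash
cat >> h.py <<'E'
from scipy.spatial.transform import Rotation as Ro
x=np.load("pose.npy"); k=np.pi/3
np.set_printoptions(precision=4,suppress=True)
def P(a,z,R=.095): return np.array([x[0]+R*np.cos(x[2]+a),x[1]+R*np.sin(x[2]+a),z])
def rv(a,yaw=2.4): return (Ro.from_euler("z",x[2]+a+yaw)*Ro.from_euler("x",np.pi)).as_rotvec()
def rep(t=""):
    s=get_state(); p=s["position"]-[x[0],x[1],0]
    print(t,"t",s["clock"],"pos",s["position"],"ang",np.degrees(np.arctan2(p[1],p[0])-x[2]),"R",np.hypot(*p[:2]),"F",s["contact_force"]); return s
E
python3 - <<'E'
from h import *
grab(20); movep(P(0,.13),rv(0)); rep("above")
s=grab_frame("scene"); save(s,"s1")
print(move_l(P(0,.098),.08), move_l(P(0,.075),.02,until_force=2)); rep("touch")
s=grab_frame("scene"); save(s,"s2")
cv2.imwrite("pics/c2.png",cv2.resize(s["img"][140:300,270:470,::-1],(800,640),interpolation=2)[:600])
E
```

```text
above t 4.1583 pos [0.6282 0.0227 0.1302] ang -0.18457035357214283 R 0.09598985810163894 F [ 0.1921 -0.1845  0.3906]
False True
touch t 5.5 pos [0.6278 0.0236 0.0833] ang -0.15261967440680235 R 0.09502467964139463 F [ 0.9422 -0.2701  3.9253]
```

View pics/c2.png

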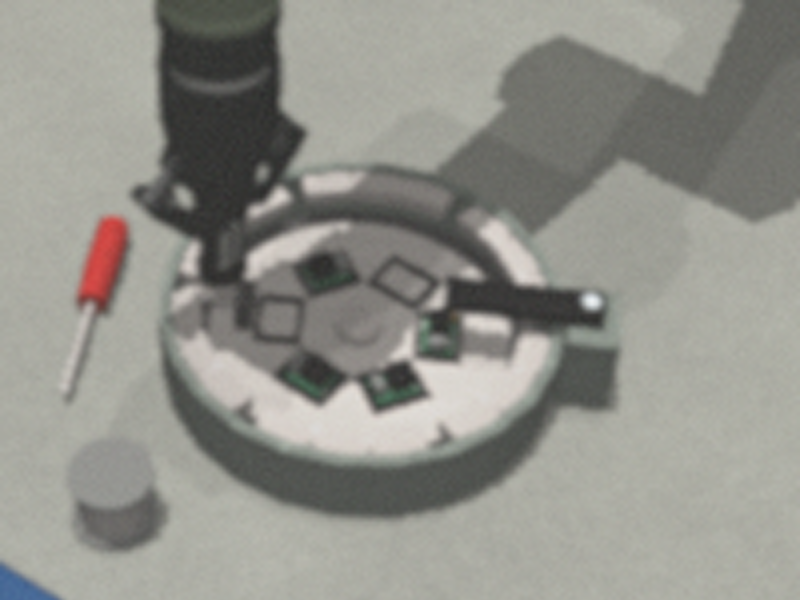

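The fingertips stand on the black cap at crop (222, 278), with the boards in their nests. Contact came at z≈0.084, as expected. Next I press and sweep.

```bash
python3 - <<'E'
from h import *
zp=.0733
move_l(P(0,zp),.02); rep("pressed")
for d in range(4,61,4):
    a=np.radians(d); move_l(P(a,zp),.04,rot=rv(a))
    if d%20==0: rep(d)
s=grab_frame("scene"); save(s,"s3"); t=grab_frame("top"); save(t,"t3")
a=cv2.resize(s["img"][140:300,270:470],(400,320),interpolation=2);b=cv2.resize(t["img"][130:290,210:410],(400,320),interpolation=2)
cv2.imwrite("pics/c3.png",np.hstack([a,b])[:,:,::-1])
E
```

```text
pressed t 6.2 pos [0.6282 0.0238 0.0733] ang 0.08755117953968365 R 0.0950422636294577 F [-0.3849 -0.0482  5.1815]
20 t 7.7833 pos [0.6556 0.0426 0.0733] ang 20.261997109593832 R 0.0945753625043931 F [-0.4265  1.1156  5.9694]
40 t 9.3667 pos [0.6747 0.0692 0.0731] ang 40.25213576378522 R 0.0943872186167477 F [-1.187   0.8341  5.7745]
60 t 10.95 pos [0.6839 0.1007 0.0731] ang 60.25014857597178 R 0.09441905199440202 F [-2.0645  0.0516  5.6262]
```

View pics/c3.png

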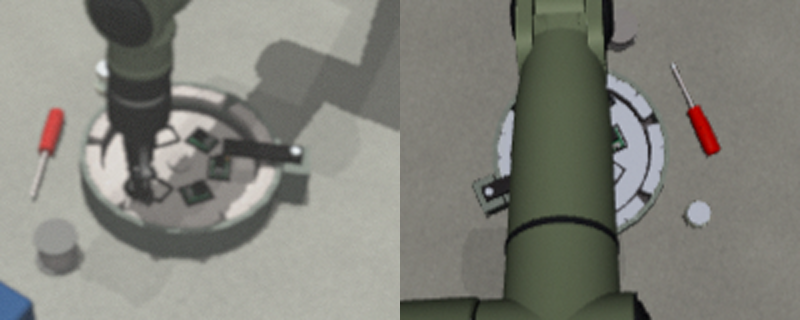

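The disc turned with the cap: in the scene crop it is at (140, 187), at the next notch. I'll compare the board angles modulo 60° with the first picture before releasing.

```bash
python3 - <<'E'
from h import *
f=grab_frame("scene")
for d in tip_of("scene","board_a_mid")[:6]:
    p=at_z(f,d["centre"],.037)-[x[0],x[1],0]
    print(round(d["score"],2),d["centre"],np.degrees(np.arctan2(p[1],p[0])-x[2]),np.hypot(*p[:2]))
# rotation of the disc: register warped top-down views from before and now, over the front of the disc
n=240; 
def warp(img,rot,fr):
    g=np.linspace(-.1,.1,n); X,Y=np.meshgrid(g,g); c,s=np.cos(rot),np.sin(rot)
    T=np.linalg.inv(np.array(fr["cam_to_world"])); W=np.stack([x[0]+c*X-s*Y,x[1]+s*X+c*Y,0*X+.027],-1)
    q=W@T[:3,:3].T+T[:3,3]; u=fr["fx"]*q[...,0]/q[...,2]+fr["cx"]; v=fr["fy"]*q[...,1]/q[...,2]+fr["cy"]
    return cv2.remap(img,u.astype("f4"),v.astype("f4"),1)
o=[]
for im,r in ((cv2.imread("pics/scene0.png"),x[2]),(f["img"][:,:,::-1].copy(),x[2]+k)): o.append(cv2.resize(warp(im,r,f),(400,400)))
cv2.imwrite("pics/w.png",np.hstack(o))
E
```

```text
0.64 [368.3, 232.9] 126.0299900493333 0.04873166328380209
```

View pics/w.png

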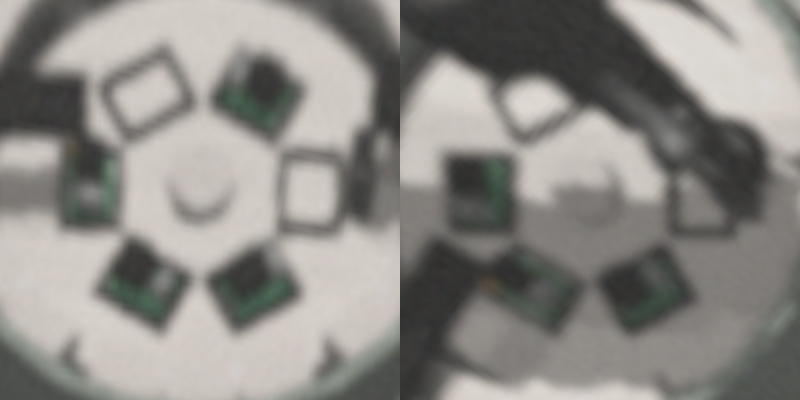

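Both views look alike to within a few degrees, perhaps with a slight lag. I'll check by force: raise to z≈0.080. If the cap still pushes there, the key is in the notch. If not, press again and advance a little.

```bash
python3 - <<'E'
from h import *
zp=.0733; d=60
for i in range(6):
    a=np.radians(d); move_l(P(a,.0803),.02); sleep(.2)
    s=rep("raised %g"%d)
    if s["contact_force"][2]>2: print("IN"); break
    move_l(P(a,zp),.02); d+=1.2; a=np.radians(d); move_l(P(a,zp),.02,rot=rv(a))
E
```

```text
raised 60 t 11.85 pos [0.6839 0.1003 0.0799] ang 59.98834055038257 R 0.09450559025110532 F [-3.3114  0.1416  4.2083]
IN
```

The cap follows up past the tooth level, so the key is in the notch. Now I release and check.

```bash
python3 - <<'E'
from h import *
a=k
move_l(P(a,.0845),.02); rep("top"); move_l(P(a,.13),.08); rep("free")
p=[.45,-.25,.25]; movep(p,rv(a)); sleep(.3); rep()
s=grab_frame("scene"); t=grab_frame("top")
a=cv2.resize(s["img"][140:300,270:470],(400,320),interpolation=2);b=cv2.resize(t["img"][130:290,210:410],(400,320),interpolation=2)
cv2.imwrite("pics/c4.png",np.hstack([a,b])[:,:,::-1])
for c,f in(("scene",s),("top",t)):
  for d in tip_of(c,"cap_top")[:2]: print(c,d["score"],d["centre"],"expect up",proj(f,P(k,.085)),"low",proj(f,P(k,.077)))
E
```

```text
top t 12.2083 pos [0.6849 0.1001 0.0847] ang 59.952702168620995 R 0.09546910151132837 F [-1.9441 -0.1295  3.7606]
free t 12.925 pos [0.6843 0.1002 0.13  ] ang 59.97675080768131 R 0.09488368183037325 F [0.1278 0.1783 0.3302]
 t 14.8333 pos [ 0.4503 -0.2496  0.2498] ang -44.7771164198782 R 0.38653138218848304 F [-0.4085  0.2579  0.974 ]
scene 0.53 [341.3, 230.9] expect up [np.float64(337.803256995934), np.float64(230.05243249037267)] low [np.float64(337.7651228277024), np.float64(232.0598038133522)]
top 0.6 [303.2, 172.3] expect up [np.float64(302.34872739160164), np.float64(173.2534556793951)] low [np.float64(302.5010494685338), np.float64(173.74706129644707)]
```

View pics/c4.png

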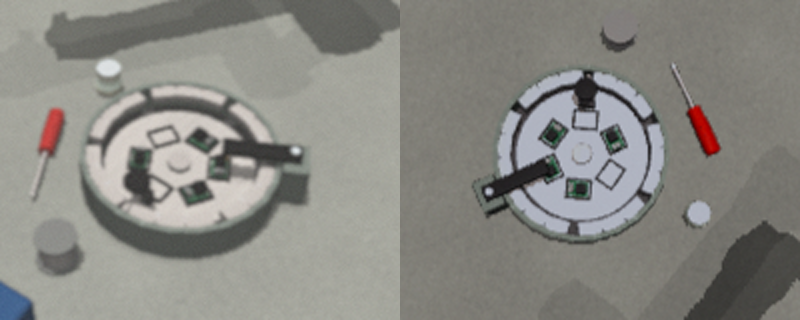

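The cap is up at the next notch (top crop 585, 92), all four boards are in their nests, and a board is under the probe at (550, 168). The cap still pushed with 3.8 N at z=0.0847, so the plunger rose fully.

```bash
python3 -c "
from cell import *
print(sign_off())"
```

```text
the job is handed in; nothing more can be done
None
```

The disc is turned 60° counterclockwise to the very next notch, with the plunger fully up and locked there and the next relay board under the probe; the job is handed in.

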